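# Return the couplings to their stock bins

### The arm

A 7-joint arm with a two-finger parallel gripper is mounted at the origin on the work surface. World frame = base frame: x ahead of the robot, y to its left, z up, the work surface at z = 0. Lengths are in m, angles in rad, forces in N, time in s.
With the tool pointing down it reaches from about 0.425 to 0.925 m from the base axis. Payload 6.8 kg.
Tool frame: the origin (TCP) lies at the very end of the fingers, on their centre line; the grasp point (between the pads) lies 19 mm behind it; z points along the fingers, y is the line along which they close (so a half turn about z gives the same grasp; the last joint's range is limited). The gripper opens to 85 mm and grips with 20 to 120 N. Pads are 22 mm wide; open, the fingers measure 114 mm over their backs; the gripper's body (76 mm by 85 mm) begins 54 mm behind the grasp point. The pads swing forward as they close: fully open they stand 13 mm farther back than shut.
Start: joints at [1.033, 0.477, 0.022, 1.555, -0.011, 1.109, -0.083], TCP at [0.281, -0.614, 0.231] pointing down, gripper open.
Joint ranges: [-2.96, 2.96], [-0.34, 2.1], [-1.41, 1.46], [0.24, 2.44], [-1.37, 4.51], [0.17, 1.92], [-2.96, 2.96]. Speed limits (rad/s): [2.39, 2.39, 3.14, 3.14, 3.14, 3.14, 3.14].

### API

Orientations are given as a rotation vector (axis times angle).
In Python, from bench import monitor, optics, r gives the robot as it stands.
- The arm moves only by the shell command python3 -m crank 'ROWS' [OPENING] [FORCE]. ROWS is JSON, a list of rows, each a list of 2 entries, a list of its own where there are three numbers: the shift along the tool's x, y, z in cm, then the turn, a rotation vector about the tool's x, y, z in rad. A call has 1 to 5 rows; each row shifts and turns the commanded pose from where the row before left it, along the tool's axes as they then stand; what a row does not reach is not made up. A row lasts 1/10 s, in which the tool goes at most 50 mm and 8.59 degrees, less where a joint would pass 70% of its speed; a pose out of reach is approached as far as the arm can. A call is refused whole if a number of a shift passes 5 or a number of a turn 0.15, either way. A call with a gripper value outside its range is refused whole. OPENING is the finger opening in cm, from 0 to 8.54, set as the call begins (- or left out, the last holds). The fingers move at their own pace and stop on an object; FORCE is the grip in N (left out, the last holds). Time passes only in rows, so rows that do not move let the fingers close. It gives the time, the measured TCP pose, the force, the opening and the grip force at its end, in the units of the state.
- monitor.get_obs(): the state, without advancing time (a new reading comes with each control period).
- optics.grab_frame(name): name is "side" or "top" or "wrist"; returns (picture, depth): 480x640x3 uint8, red, green, blue; 480x640 float32, m along the optical axis (not along the pixel's ray), 0 where there is no reading.
- optics.camera_model(name): a dict with "vertical_fov" (degrees; the focal length in pixels is half the picture's height over the tangent of half this angle, whatever the lens; pixels are square), "cx", "cy" (the principal point, pixels), "R" (3x3) and "t" (3): a world point X has camera coordinates R X + t; the wrist camera has in their place "hand_eye" (4x4, takes a point from camera to tool coordinates, whose origin is the TCP and whose axes are the flange's). Camera axes: x right, y down, z forward; pixel columns grow to the right and rows downward; lengths in m; the calibration is good to about 2 mm. A picture is of the moment at which its call begins: read the wrist's pose just before it. camera_model takes no time and is no camera call.
- r.hand_in(): hands the job in; it is judged then, once.
The state is a dict: "clock": time; "joints": joint angles; "qvel": joint speeds; "tau": joint torques, N m; "tcp_pos": TCP position; "orientation": TCP orientation; "contact_force": force on the tool from outside, world axes, zero at the start; "moment": the same for the moment, N m; "grip_width": finger opening in m; "gripper_force": force on a finger pad.
Only numpy, scipy, OpenCV 4.12 (cv2) and the standard library are available. Lean on these libraries where they do the work, as an engineer would, in place of code of your own. Each camera call takes 0.05 s, during which the arm holds its last target. There are 200 camera calls.

### The job

Pick the four knurled hose couplings out of the parts on the green mat and put each one back in the blue bin that already holds couplings of its size; both small ones, steel and brass, go in the bin of small couplings. Stand each upright on the empty part of the bin floor, and leave the black dust cap, the white-capped nipple and the hexagon nut where they lie, undisturbed.

Things in the scene. Friction and masses are not known exactly. Their poses are not given: they have to be found in the camera images.
- coupling_large: Knurled steel hose coupling sleeve, a plain upright cylinder to grip, 50 mm diameter, 46 mm tall, about 320 g, with a brass liner in its shallow top bore. Loose, stands upright on the counter at the start (origin at z = 0). Origin: centre of its underside; z up its axis. Belongs in the bin of large couplings.
- coupling_medium: Knurled steel hose coupling sleeve, a plain upright cylinder to grip, 40 mm diameter, 40 mm tall, about 190 g, with a brass liner in its shallow top bore. Loose, stands upright on the counter at the start (origin at z = 0). Origin: centre of its underside; z up its axis. Belongs in the bin of medium couplings.
- coupling_small: Knurled steel hose coupling sleeve, a plain upright cylinder to grip, 30 mm diameter, 36 mm tall, about 90 g, with a brass liner in its shallow top bore. Loose, stands upright on the counter at the start (origin at z = 0). Origin: centre of its underside; z up its axis. Belongs in the bin of small couplings.
- coupling_brass: Knurled brass (yellow) hose coupling sleeve, a plain upright cylinder to grip, 30 mm diameter, 36 mm tall, about 90 g, with a steel liner in its shallow top bore. Loose, stands upright on the counter at the start (origin at z = 0). Origin: centre of its underside; z up its axis. Belongs in the bin of small couplings, like the small steel one.
- bin_large: Fixed open blue bin with a row of two large steel couplings (50 mm diameter, 46 mm tall) fixed across its rear. Outside 178 (x) by 138 (y); floor and walls 4 thick; side and rear walls 48 high, front (-x) lip 30. Empty floor: x -85 to +33, y -65 to 65. All in mm from its origin, the centre of its underside; +x to its rear, away from the robot; z up.
- bin_medium: Fixed open blue bin with a row of three medium steel couplings (40 mm diameter, 40 mm tall) fixed across its rear. Outside 178 (x) by 138 (y); floor and walls 4 thick; side and rear walls 48 high, front (-x) lip 30. Empty floor: x -85 to +43, y -65 to 65. All in mm from its origin, the centre of its underside; +x to its rear, away from the robot; z up.
- bin_small: Fixed open blue bin with a row of four small couplings (30 mm diameter, 36 mm tall), steel and brass by turns fixed across its rear. Outside 178 (x) by 138 (y); floor and walls 4 thick; side and rear walls 48 high, front (-x) lip 30. Empty floor: x -85 to +53, y -65 to 65. All in mm from its origin, the centre of its underside; +x to its rear, away from the robot; z up.
- dust_cap: Black rubber dust cap, 42 mm diameter, 34 mm tall, with a little loop at its side. Loose, stays where it is. Origin: centre of its underside.
- capped_nipple: Short steel hex foot (34 mm across corners) with a white plastic cap on top, 30 mm tall in all. Loose, stays where it is. Origin: centre of its underside.
- hex_nut: Plain steel hexagon nut lying flat, 42 mm across corners, 18 mm tall, dark hole in the middle. Loose, stays where it is. Origin: centre of its underside.
Things that resemble listed ones, but are neither listed nor needed, are in the scene too. What is shaped like the coupling_medium but purple or turquoise is not meant.

How it is judged:
At the end, for the whole second after the job is handed in: Each of the four couplings is inside the bin of its size, its underside on the bin floor (origin below 10 mm in the bin's frame), bore up, within 0.12 rad of upright, released and at rest (x of coupling_large in the frame of bin_large between -0.085 and 0.085 m and y of coupling_large in the frame of bin_large between -0.065 and 0.065 m and z of coupling_large in the frame of bin_large between -0.002 and 0.01 m and angle between each of coupling_large, coupling_medium, coupling_small, coupling_brass's own z axis and vertical below 0.12 rad and linear speed of each of coupling_large, coupling_medium, coupling_small, coupling_brass below 0.02 m/s and angular speed of each of coupling_large, coupling_medium, coupling_small, coupling_brass below 0.2 rad/s and x of coupling_medium in the frame of bin_medium between -0.085 and 0.085 m and y of coupling_medium in the frame of bin_medium between -0.065 and 0.065 m and z of coupling_medium in the frame of bin_medium between -0.002 and 0.01 m and x of coupling_small in the frame of bin_small between -0.085 and 0.085 m and y of coupling_small in the frame of bin_small between -0.065 and 0.065 m and z of coupling_small in the frame of bin_small between -0.002 and 0.01 m and x of coupling_brass in the frame of bin_small between -0.085 and 0.085 m and y of coupling_brass in the frame of bin_small between -0.065 and 0.065 m and z of coupling_brass in the frame of bin_small between -0.002 and 0.01 m); the robot touches nothing.
It fails at once if the dust cap is moved by more than 12 mm or tipped (distance of dust_cap from where it was at the start of the episode above 0.012 m or angle between dust_cap's own z axis and vertical above 0.35 rad).
It fails at once if the capped nipple is moved by more than 12 mm or tipped (distance of capped_nipple from where it was at the start of the episode above 0.012 m or angle between capped_nipple's own z axis and vertical above 0.35 rad).
It fails at once if the hex nut is moved by more than 12 mm or tipped (distance of hex_nut from where it was at the start of the episode above 0.012 m or angle between hex_nut's own z axis and vertical above 0.35 rad).
It also fails if it takes over 102 s, if anything falls off the work surface, if the arm or the gripper's body presses on something with over 40 N, if the wrist force passes 120 N, or if a joint passes its speed limit or range.

## Working session

There is one attempt and no reset: what is moved stays moved. The work goes in short steps, Python scripts to look and compute and a shell command to move; the robot and the scene stay as the last step left them, time stands still between calls to the robot, and variables do not carry over. Pictures are saved under pics/ and viewed, at most 14 in all, crops included, and the job is handed in when it is done.

```bash
mkdir -p pics; ls; python3 - <<'E'
from bench import monitor, optics, r
import cv2,json,numpy as np
o=monitor.get_obs();print({k:np.round(v,3).tolist() for k,v in o.items()})
for n in("top","side"):
    p,d=optics.grab_frame(n);cv2.imwrite(f"pics/{n}0.png",p[:,:,::-1]);np.save(f"{n}0.npy",d)
for n in("top","side","wrist"):
    print(n,{k:np.round(v,4).tolist() for k,v in optics.camera_model(n).items()})
E
```

```text
pics
{'clock': 0.0, 'joints': [1.033, 0.478, 0.022, 1.556, -0.012, 1.109, -0.083], 'qvel': [-0.002, 0.001, 0.0, -0.001, -0.0, 0.0, -0.001], 'tau': [-0.0, -59.644, 1.608, -28.119, 0.012, 0.009, -0.0], 'tcp_pos': [0.281, -0.613, 0.23], 'orientation': [-3.068, -0.67, 0.001], 'contact_force': [-0.429, 0.376, 0.576], 'moment': [-0.003, 0.045, -0.009], 'gripper_force': 0.0, 'grip_width': 0.086}
top {'vertical_fov': 53.9619, 'cx': 315.8643, 'cy': 238.6053, 'R': [[0.0264, -0.9995, -0.0164], [-0.9938, -0.0244, -0.1082], [0.1077, 0.0192, -0.994]], 't': [-0.0006, 0.4625, 0.8272]}
side {'vertical_fov': 55.0187, 'cx': 315.7632, 'cy': 237.8365, 'R': [[0.7533, -0.6575, -0.012], [-0.4582, -0.5116, -0.7269], [0.4718, 0.553, -0.6867]], 't': [-0.3519, 0.2343, 0.5864]}
wrist {'vertical_fov': 69.3288, 'cx': 319.5118, 'cy': 239.9281, 'hand_eye': [[0.0012, -0.9486, -0.3165, 0.0819], [1.0, 0.0011, 0.0005, 0.0006], [-0.0002, -0.3165, 0.9486, -0.142], [0.0, 0.0, 0.0, 1.0]]}
```

View pics/top0.png

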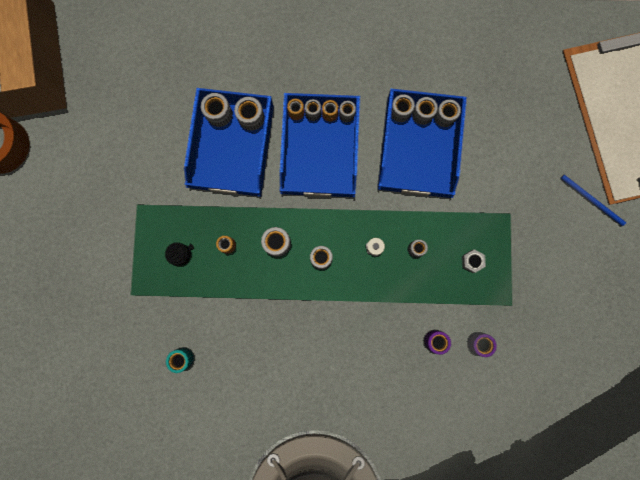

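View pics/side0.png

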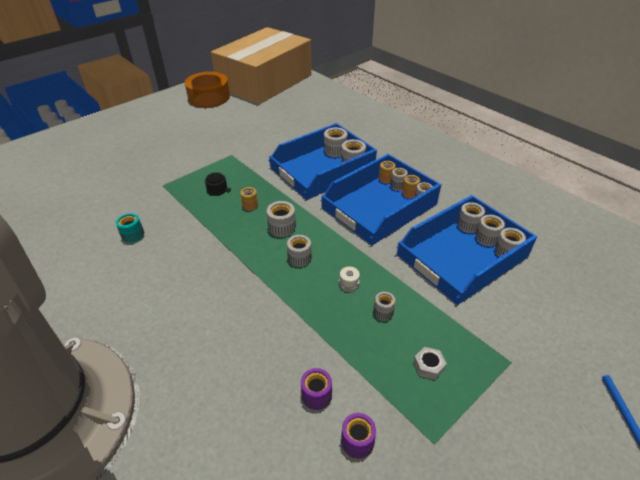

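The top view shows, left to right on the mat: dust cap (178,254), brass coupling (226,244), large (276,242), medium (321,258), white-capped nipple (376,247), small steel (419,248) and hex nut (474,261). The bins above are large (228,143), small (320,146) and medium (422,144). The turquoise (178,360) and purple (438,342; 484,345) ones are decoys. I'll measure from the depth and confirm with a crop.

```bash
cat > h.py <<'E'
import numpy as np,cv2
from bench import monitor, optics
def cloud(n,d):
    m=optics.camera_model(n);f=240/np.tan(np.radians(m["vertical_fov"])/2)
    v,u=np.mgrid[:480,:640];c=np.dstack([(u-m["cx"])/f*d,(v-m["cy"])/f*d,d]).reshape(-1,3)
    return ((c-np.array(m["t"]))@np.array(m["R"])).reshape(480,640,3)
E
python3 - <<'E'
from h import *
for n,seeds in (("top",dict(cap=(178,254),brass=(226,244),large=(276,242),med=(321,258),nip=(376,247),small=(419,248),nut=(474,261))),("side",dict(cap=(216,184),brass=(249,199),large=(281,218),med=(299,250),nip=(349,279),small=(384,306),nut=(430,362)))):
    P=cloud(n,np.load(n+"0.npy"))
    im=cv2.imread(f"pics/{n}0.png")
    g=[P[y,x,2] for x,y in ((150,290),(500,290),(300,340))] if n=="top" else [P[y,x,2] for x,y in ((180,190),(430,400),(240,300))]
    print(n,"table z",np.round(g,4))
    for k,(x,y) in seeds.items():
        w=P[y-22:y+23,x-22:x+23].reshape(-1,3);
        z=w[:,2];zt=np.percentile(z[z<.1],97);m=(z>zt-.006)&(z<.1);q=w[m][:,:2].astype(np.float32)
        (c,rad)=cv2.minEnclosingCircle(q);print(k,np.round(c,4),round(2*rad,3),"zt",round(float(zt),4))
    if n=="top":
        hsv=cv2.cvtColor(im,cv2.COLOR_BGR2HSV);b=cv2.inRange(hsv,(105,150,60),(130,255,255));b[:, 500:]=0
        b=cv2.morphologyEx(b,cv2.MORPH_CLOSE,np.ones((5,5)))
        for c in cv2.findContours(b,cv2.RETR_EXTERNAL,cv2.CHAIN_APPROX_NONE)[0]:
            if cv2.contourArea(c)<2000: continue
            mk=cv2.drawContours(np.zeros((480,640),np.uint8),[c],-1,255,-1)
            q=P[mk>0];
            print("bin zs",np.round(np.percentile(q[:,2],[5,50,95]),3))
            rr=cv2.minAreaRect(q[(q[:,2]>-.005)][:,:2].astype(np.float32)[::1]);print("rect",np.round(rr[0],4),np.round(rr[1],4),rr[2])
cv2.imwrite("pics/crop.png",cv2.resize(cv2.imread("pics/top0.png")[225:285,150:500],None,fx=2.2,fy=2.2,interpolation=2))
E
```

```text
top table z [0.0027 0.0021 0.0006]
cap [0.4292 0.263 ] 0.041 zt 0.0339
brass [0.4486 0.1758] 0.03 zt 0.0358
large [0.455  0.0839] 0.05 zt 0.0475
med [0.4293 0.002 ] 0.039 zt 0.0407
nip [ 0.4519 -0.0956] 0.031 zt 0.0292
small [ 0.4506 -0.1711] 0.03 zt 0.0354
nut [ 0.4305 -0.2751] 0.042 zt 0.0197
bin zs [0.002 0.005 0.048]
rect [0.5534 0.0099] [0.1403 0.365 ] 88.71519470214844
bin zs [0.002 0.005 0.048]
rect [ 0.545  -0.1483] [0.171  0.4178] 72.87538146972656
bin zs [0.002 0.006 0.05 ]
rect [0.5418 0.1482] [0.4171 0.1934] 16.970216751098633
side table z [ 0.0023  0.0005 -0.0002]
cap [0.4292 0.2605] 0.041 zt 0.0336
brass [0.4405 0.132 ] 0.113 zt 0.0429
large [0.4495 0.0562] 0.103 zt 0.0475
med [ 4.301e-01 -1.000e-04] 0.042 zt 0.0413
nip [ 0.4525 -0.0972] 0.032 zt 0.0298
small [ 0.4507 -0.1733] 0.031 zt 0.0365
nut [ 0.4312 -0.2766] 0.043 zt 0.0204
```

View pics/crop.png

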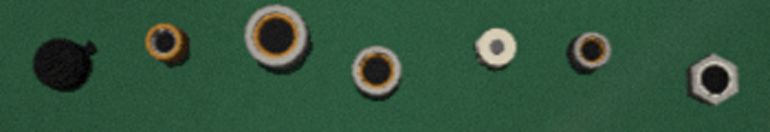

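The crop confirms it: the four knurled sleeves with bores are the brass (left), large, medium and small steel (sixth) ones, and the cap, nipple and nut are clearly different. Next I'll get the bin rims.

```bash
python3 - <<'E'
from h import *
d=np.load("top0.npy");P=cloud("top",d);im=cv2.imread("pics/top0.png")
b=cv2.inRange(cv2.cvtColor(im,cv2.COLOR_BGR2HSV),(105,150,60),(130,255,255));b[:,500:]=0
n,l,s,c=cv2.connectedComponentsWithStats(b)
for i in range(1,n):
    if s[i][4]<2000: continue
    q=P[(l==i)&(d>.3)];rim=q[(q[:,2]>.042)&(q[:,2]<.055)];lo=q[(q[:,2]<.012)]
    for nm,a in(("rim",rim),("floor",lo)):
        rr=cv2.minAreaRect(a[:,:2].astype(np.float32));print(nm,len(a),np.round(rr[0],4),np.round(rr[1],4),round(rr[2],1),np.round(a[:,0].min(),3),np.round(a[:,0].max(),3),np.round(cv2.boxPoints(rr),3).tolist())
from scipy.spatial.transform import Rotation as R
print(R.from_rotvec(monitor.get_obs()["orientation"]).as_matrix().round(3))
E
python3 -m crank '[[[0,0,0],[0,0,0.145]],[[0,0,0],[0,0,0.145]],[[0,0,0],[0,0,0.14]]]' 5
```

```text
rim 768 [0.6478 0.1765] [0.1379 0.1603] 84.4 0.562 0.733 [[0.5609999895095825, 0.11599999666213989], [0.7210000157356262, 0.10000000149011612], [0.734000027179718, 0.2370000034570694], [0.574999988079071, 0.2529999911785126]]
floor 3899 [0.6396 0.1815] [0.1249 0.1635] 85.1 0.553 0.722 [[0.5529999732971191, 0.12600000202655792], [0.7160000205039978, 0.1120000034570694], [0.7260000109672546, 0.2370000034570694], [0.5640000104904175, 0.25099998712539673]]
rim 781 [ 0.6535 -0.1777] [0.1385 0.1599] 84.6 0.568 0.737 [[0.5669999718666077, -0.23899999260902405], [0.7269999980926514, -0.2540000081062317], [0.7400000095367432, -0.11599999666213989], [0.5799999833106995, -0.10100000351667404]]
floor 4327 [ 0.6438 -0.1856] [0.1454 0.1822] 84.2 0.559 0.735 [[0.5460000038146973, -0.24899999797344208], [0.7269999980926514, -0.2669999897480011], [0.7419999837875366, -0.12200000137090683], [0.5609999895095825, -0.10400000214576721]]
rim 710 [0.6444 0.0093] [0.1373 0.1614] 88.7 0.562 0.726 [[0.5619999766349792, -0.05700000002980232], [0.7239999771118164, -0.061000000685453415], [0.7269999980926514, 0.07599999755620956], [0.5649999976158142, 0.07999999821186066]]
floor 4757 [0.6412 0.0064] [0.1375 0.189 ] 88.8 0.548 0.734 [[0.5450000166893005, -0.05999999865889549], [0.734000027179718, -0.06400000303983688], [0.7369999885559082, 0.0729999989271164], [0.5479999780654907, 0.07699999958276749]]
[[ 0.909  0.417 -0.001]
 [ 0.417 -0.909  0.001]
 [-0.    -0.002 -1.   ]]
clock: 0.4
tcp_pos: [0.281, -0.6133, 0.2307]
orientation: [-3.141, 0.01, 0.001]
contact_force: [0.2, -0.2, -0.1]
grip_width: 0.0501
gripper_force: 0.0
```

Bin centres are large (.639,.177), yaw −0.1; small (.636,.010); medium (.645,−.177), yaw −0.09. Now I'll go above the small steel one.

```bash
python3 -m crank '[[[1.7,-4.4,0],[0,0,0]],[[1.7,-4.4,0],[0,0,0]],[[1.7,-4.4,0],[0,0,0]],[[1.7,-4.4,0],[0,0,0]],[[1.7,-4.4,0],[0,0,0]]]' 5 
python3 -m crank '[[[1.7,-4.4,0],[0,0,0]],[[1.7,-4.4,0],[0,0,0]],[[1.7,-4.4,0],[0,0,0]],[[1.7,-4.4,0],[0,0,0]],[[1.7,-4.5,0],[0,0,0]]]'
python3 -m crank '[[[0,0,2],[0,0,0]],[[0,0,0],[0,0,0]]]'
cat >> h.py <<'E'
from scipy.spatial.transform import Rotation as Rn
def wcloud():
    o=monitor.get_obs();p,d=optics.grab_frame("wrist");m=optics.camera_model("wrist");f=240/np.tan(np.radians(m["vertical_fov"])/2)
    v,u=np.mgrid[:480,:640];c=np.dstack([(u-m["cx"])/f*d,(v-m["cy"])/f*d,d]).reshape(-1,3)
    H=np.array(m["hand_eye"]);t=c@H[:3,:3].T+H[:3,3]
    w=t@Rn.from_rotvec(o["orientation"]).as_matrix().T+np.array(o["tcp_pos"])
    w[d.reshape(-1)<=0]=9
    return p,w.reshape(480,640,3),o
def near(P,x,y,h,r=.04):
    q=P.reshape(-1,3);q=q[(np.hypot(q[:,0]-x,q[:,1]-y)<r)&(abs(q[:,2]-h)<.006)]
    if len(q)<20: return None
    c,rd=cv2.minEnclosingCircle(q[:,:2].astype(np.float32));return np.round(c,4),round(2*rd,3),len(q)
E
python3 - <<'E'
from h import *
p,P,o=wcloud();cv2.imwrite("pics/w1.png",p[:,:,::-1])
print(o["tcp_pos"],near(P,.4506,-.172,.036),near(P,.452,-.096,.030),near(P,.43,-.276,.018),near(P,.43,0,.04))
E
```

```text
clock: 0.9
tcp_pos: [0.3665, -0.3917, 0.2311]
orientation: [-3.141, 0.0, 0.0]
contact_force: [1.3, 0.7, 0.4]
grip_width: 0.0504
gripper_force: 0.0
clock: 1.4
tcp_pos: [0.4515, -0.1709, 0.2312]
orientation: [3.141, -0.001, -0.0]
contact_force: [1.1, 0.7, 0.8]
grip_width: 0.05
gripper_force: 0.0
clock: 1.6
tcp_pos: [0.4501, -0.1709, 0.2094]
orientation: [-3.14, -0.005, 0.006]
contact_force: [-0.9, -0.8, 0.1]
grip_width: 0.0501
gripper_force: 0.0
[ 0.45013631 -0.17093188  0.20940561] (array([ 0.4517, -0.1746]), 0.03, 499) (array([ 0.4531, -0.0987]), 0.031, 788) (array([ 0.4322, -0.2778]), 0.042, 1159) (array([ 0.4304, -0.0013]), 0.041, 933)
```

View pics/w1.png

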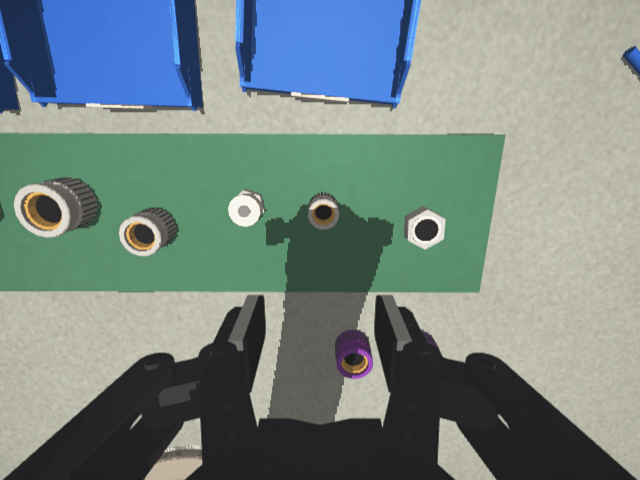

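The wrist view has the small steel coupling at (323,211), between the nipple (245,210) and the nut (425,229), with the fingers clear of both. Descending and gripping.

```bash
python3 -m crank '[[[0,0.2,4],[0,0,0]],[[0,0,4],[0,0,0]],[[0,0,4],[0,0,0]],[[0,0,4],[0,0,0]],[[0,0,4],[0,0,0]]]'
python3 -m crank '[[[0,0,0],[0,0,0]],[[0,0,0],[0,0,0]],[[0,0,0],[0,0,0]],[[0,0,0],[0,0,0]],[[0,0,0],[0,0,0]]]' 2 40
python3 -m crank '[[[0,0,0],[0,0,0]],[[0,0,0],[0,0,0]],[[0,0,-4],[0,0,0]],[[0,0,-4],[0,0,0]],[[0,0,-4],[0,0,0]]]'
```

```text
clock: 2.15
tcp_pos: [0.4514, -0.1768, 0.0105]
orientation: [3.14, -0.005, 0.002]
contact_force: [0.1, -0.1, 0.2]
grip_width: 0.0501
gripper_force: 0.0
clock: 2.65
tcp_pos: [0.4525, -0.1752, 0.0129]
orientation: [3.141, -0.001, 0.005]
contact_force: [-0.0, 0.6, -0.9]
grip_width: 0.029
gripper_force: 39.8
clock: 3.15
tcp_pos: [0.4508, -0.1744, 0.1325]
orientation: [-3.141, 0.0, 0.002]
contact_force: [1.0, -0.4, -0.5]
grip_width: 0.0287
gripper_force: 39.9
```

```bash
python3 -m crank '[[[3.4,-3.05,0],[0,0,0]],[[3.4,-3.05,0],[0,0,0]],[[3.4,-3.05,0],[0,0,0]],[[3.4,-3.05,0],[0,0,0]],[[3.4,-3.05,0],[0,0,0]]]'
python3 -m crank '[[[3.4,-3.1,0],[0,0,0]],[[0,0,0],[0,0,0]],[[0,0,0],[0,0,0]]]'
python3 - <<'E'
from h import *
p,P,o=wcloud();cv2.imwrite("pics/w2.png",p[:,:,::-1]);print(o["tcp_pos"],o["contact_force"])
q=P.reshape(-1,3);q=q[(abs(q[:,2]-.048)<.003)&(abs(q[:,1])<.09)&(q[:,0]<.8)]
print(np.percentile(q[q[:,1]<0][:,1],[2,50]),np.percentile(q[q[:,1]>0][:,1],[50,98]),q[:,0].max())
p,d=optics.grab_frame("top");cv2.imwrite("pics/t2.png",p[:,:,::-1])
E
```

```text
clock: 3.65
tcp_pos: [0.6224, -0.0209, 0.1314]
orientation: [3.141, -0.0, -0.0]
contact_force: [0.4, -0.8, -0.2]
grip_width: 0.0286
gripper_force: 40.0
clock: 3.95
tcp_pos: [0.6554, 0.0101, 0.1307]
orientation: [-3.141, -0.003, 0.002]
contact_force: [-0.6, -0.8, -0.6]
grip_width: 0.0285
gripper_force: 40.0
[0.65535921 0.01011688 0.13070058] [-0.59974808 -0.80946787 -0.57812592]
[-0.06260051 -0.05786451] [0.07126647 0.07629522] 0.7272876682522607
```

View pics/w2.png

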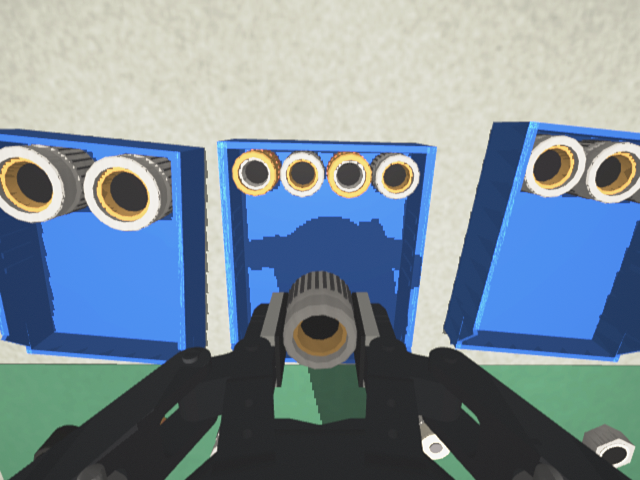

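The coupling at (320,320) hangs centred over the small bin, whose row is at about (325,174) with empty floor below it. Lowering.

```bash
python3 -m crank '[[[0,0,4],[0,0,0]],[[0,0,4],[0,0,0]],[[0,0,2.5],[0,0,0]],[[0,0,0.6],[0,0,0]],[[0,0,0.3],[0,0,0]]]'
python3 -m crank '[[[0,0,0],[0,0,0]],[[0,0,0],[0,0,0]]]'
```

```text
clock: 4.55
tcp_pos: [0.6548, 0.0075, 0.0172]
orientation: [3.141, -0.003, -0.001]
contact_force: [-0.1, 0.7, -0.7]
grip_width: 0.0288
gripper_force: 40.0
clock: 4.75
tcp_pos: [0.6566, 0.0085, 0.0191]
orientation: [-3.142, 0.001, -0.004]
contact_force: [0.4, 0.2, -0.7]
grip_width: 0.0287
gripper_force: 40.0
```

```bash
python3 -m crank '[[[0,0,0.15],[0,0,0]],[[0,0,0.1],[0,0,0]],[[0,0,0],[0,0,0]]]'
python3 -m crank '[[[0,0,0],[0,0,0]],[[0,0,0],[0,0,0]],[[0,0,0],[0,0,0]],[[0,0,0],[0,0,0]]]' 5
python3 -m crank '[[[0,0,-4],[0,0,0]],[[0,0,-4],[0,0,0]],[[0,0,-4],[0,0,0]],[[0,0,0],[0,0,0]]]'
python3 - <<'E'
from h import *
p,P,o=wcloud();print(o["tcp_pos"],near(P,.655,.009,.040,.03))
E
```

```text
clock: 5.05
tcp_pos: [0.6555, 0.0088, 0.0151]
orientation: [-3.142, 0.0, -0.001]
contact_force: [0.4, 0.3, -0.9]
grip_width: 0.0284
gripper_force: 40.0
clock: 5.45
tcp_pos: [0.6555, 0.0088, 0.0148]
orientation: [3.142, -0.0, 0.0]
contact_force: [0.8, -0.6, 0.5]
grip_width: 0.0498
gripper_force: 0.0
clock: 5.85
tcp_pos: [0.6595, 0.0091, 0.1414]
orientation: [-3.141, 0.001, -0.017]
contact_force: [0.4, 0.7, -0.7]
grip_width: 0.0502
gripper_force: 0.0
[0.65949257 0.00910678 0.14137018] (array([0.6584, 0.0086]), 0.03, 797)
```

Placed upright at (.658,.009). Next, the brass one.

```bash
python3 -m crank '[[[-3.45,-2.75,-1],[0,0,0]],[[-3.45,-2.75,-1],[0,0,0]],[[-3.45,-2.75,-1],[0,0,0]],[[-3.45,-2.75,-1],[0,0,0]],[[-3.45,-2.75,-1],[0,0,0]]]'
python3 -m crank '[[[-3.45,-2.75,-1],[0,0,0]],[[0,0,0],[0,0,0]],[[0,0,0],[0,0,0]]]'
python3 - <<'E'
from h import *
p,P,o=wcloud();cv2.imwrite("pics/w3.png",p[:,:,::-1]);print(o["tcp_pos"],o["orientation"],near(P,.449,.174,.036,.035),near(P,.43,.262,.034,.035),near(P,.454,.083,.046),near(P,.43,0,.04))
E
```

```text
clock: 6.4
tcp_pos: [0.4806, 0.1469, 0.1839]
orientation: [3.141, -0.0, -0.003]
contact_force: [-0.0, 1.7, 1.0]
grip_width: 0.05
gripper_force: 0.0
clock: 6.7
tcp_pos: [0.4477, 0.1741, 0.1943]
orientation: [3.141, 0.003, -0.001]
contact_force: [0.8, -0.6, -0.0]
grip_width: 0.0497
gripper_force: 0.0
[0.44766414 0.17408081 0.19426667] [ 3.14097114e+00  3.16177016e-03 -9.02784647e-04] (array([0.4501, 0.1731]), 0.03, 553) (array([0.431 , 0.2615]), 0.038, 1026) (array([0.4562, 0.0809]), 0.051, 1675) (array([4.31e-01, 1.00e-04]), 0.041, 1039)
```

View pics/w3.png

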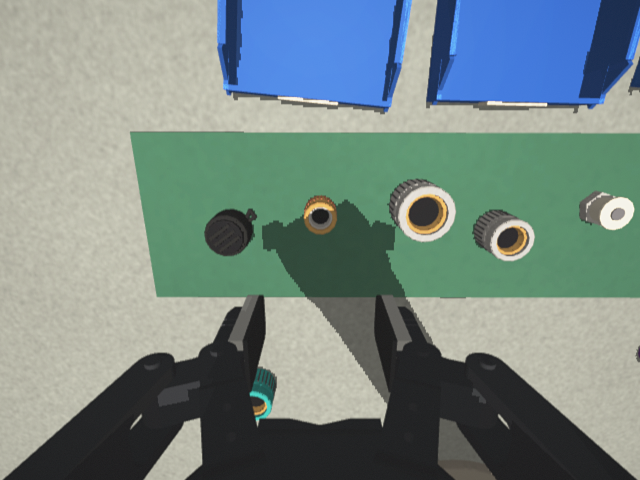

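The brass coupling is at (320,216). The dust cap's loop at (254,214) is about 60 mm to its left, so the 40 mm half-width of the fingers clears it.

```bash
python3 -m crank '[[[0.1,0.05,4],[0,0,0]],[[0.1,0,4],[0,0,0]],[[0,0,4],[0,0,0]],[[0,0,4],[0,0,0]],[[0,0,2.3],[0,0,0]]]'
python3 -m crank '[[[0,0,0],[0,0,0]],[[0,0,0],[0,0,0]],[[0,0,0],[0,0,0]],[[0,0,0],[0,0,0]],[[0,0,0],[0,0,0]]]' 2 40
python3 -m crank '[[[0,0,0],[0,0,0]],[[0,0,-4],[0,0,0]],[[0,0,-4],[0,0,0]],[[0,0,-4],[0,0,0]],[[0,0,0],[0,0,0]]]'
```

```text
clock: 7.25
tcp_pos: [0.4496, 0.1709, 0.008]
orientation: [3.139, -0.004, -0.007]
contact_force: [0.0, 0.0, -1.1]
grip_width: 0.0499
gripper_force: 0.0
clock: 7.75
tcp_pos: [0.4513, 0.1735, 0.0129]
orientation: [-3.141, 0.001, -0.003]
contact_force: [0.1, -0.3, -1.0]
grip_width: 0.0286
gripper_force: 39.8
clock: 8.25
tcp_pos: [0.4537, 0.175, 0.137]
orientation: [-3.138, 0.001, -0.015]
contact_force: [1.1, -0.1, -1.6]
grip_width: 0.0284
gripper_force: 40.0
```

```bash
python3 -m crank '[[[2.9,3.3,0],[0,0,0]],[[2.9,3.3,0],[0,0,0]],[[2.9,3.3,0],[0,0,0]],[[2.9,3.3,0],[0,0,0]],[[2.9,3.3,0],[0,0,0]]]'
python3 -m crank '[[[0,0,0],[0,0,0]],[[0,0,0],[0,0,0]]]'
python3 -m crank '[[[0,0,4],[0,0,0]],[[0,0,4],[0,0,0]],[[0,0,2.5],[0,0,0]],[[0,0,0.7],[0,0,0]],[[0,0,0.2],[0,0,0]]]'
python3 -m crank '[[[0,0,0.1],[0,0,0]],[[0,0,0],[0,0,0]],[[0,0,0],[0,0,0]]]'
```

```text
clock: 8.75
tcp_pos: [0.5959, 0.0068, 0.1312]
orientation: [3.141, -0.0, -0.001]
contact_force: [0.8, 0.6, -1.1]
grip_width: 0.0287
gripper_force: 40.0
clock: 8.95
tcp_pos: [0.5951, 0.0072, 0.1309]
orientation: [3.141, -0.004, -0.002]
contact_force: [-0.2, 1.9, -0.1]
grip_width: 0.0289
gripper_force: 40.0
clock: 9.45
tcp_pos: [0.5943, 0.0096, 0.0172]
orientation: [-3.141, -0.003, 0.003]
contact_force: [0.5, 0.3, -0.5]
grip_width: 0.0288
gripper_force: 40.0
clock: 9.75
tcp_pos: [0.5963, 0.0085, 0.0181]
orientation: [-3.141, 0.0, -0.004]
contact_force: [0.1, 0.8, -0.2]
grip_width: 0.0285
gripper_force: 40.0
```

```bash
python3 -m crank '[[[0,0,0.15],[0,0,0]],[[0,0,0.05],[0,0,0]],[[0,0,0],[0,0,0]]]'
python3 -m crank '[[[0,0,0],[0,0,0]],[[0,0,0],[0,0,0]],[[0,0,0],[0,0,0]],[[0,0,0],[0,0,0]]]' 5
python3 -m crank '[[[0,0,-4],[0,0,0]],[[0,0,-4],[0,0,0]],[[0,0,-4],[0,0,0]],[[0,0,-3],[0,0,0]],[[0,0,0],[0,0,0]]]'
python3 - <<'E'
from h import *
p,P,o=wcloud();print(o["tcp_pos"],near(P,.596,.009,.040,.025),near(P,.656,.009,.040,.025))
E
```

```text
clock: 10.05
tcp_pos: [0.5954, 0.0083, 0.0149]
orientation: [3.142, -0.0, 0.0]
contact_force: [-0.3, 0.7, -0.9]
grip_width: 0.0286
gripper_force: 40.0
clock: 10.45
tcp_pos: [0.5955, 0.0083, 0.0149]
orientation: [-3.142, 0.0, -0.0]
contact_force: [0.3, 0.3, -0.6]
grip_width: 0.0498
gripper_force: 0.0
clock: 10.95
tcp_pos: [0.5985, 0.0086, 0.1698]
orientation: [-3.141, 0.001, -0.014]
contact_force: [1.0, -1.0, 0.2]
grip_width: 0.0501
gripper_force: 0.0
[0.59848512 0.00861445 0.16983375] (array([0.5962, 0.008 ]), 0.03, 650) (array([0.6584, 0.0088]), 0.03, 750)
```

Both small ones stand correctly. Next, the large one.

```bash
python3 -m crank '[[[-3.5,-1.8,0],[0,0,0]],[[-3.5,-1.8,0],[0,0,0]],[[-3.5,-1.8,0],[0,0,0]],[[-3.5,-1.9,0],[0,0,0]],[[0,0,0],[0,0,0]]]' 7 60
python3 -m crank '[[[0,0,0],[0,0,0]],[[0,0,0],[0,0,0]]]'
python3 - <<'E'
from h import *
p,P,o=wcloud();print(o["tcp_pos"],o["orientation"],near(P,.4555,.0815,.046),near(P,.43,0,.04))
E
```

```text
clock: 11.5
tcp_pos: [0.45, 0.0832, 0.1633]
orientation: [3.141, 0.008, -0.008]
contact_force: [-0.7, -0.5, -0.3]
grip_width: 0.0703
gripper_force: 0.0
clock: 11.7
tcp_pos: [0.456, 0.0808, 0.1644]
orientation: [3.141, -0.002, -0.0]
contact_force: [0.3, -0.1, 0.2]
grip_width: 0.0701
gripper_force: 0.0
[0.45601314 0.08082032 0.16440134] [ 3.14139944e+00 -1.60386675e-03 -3.28297419e-04] (array([0.4563, 0.0813]), 0.05, 1946) (array([ 4.308e-01, -4.000e-04]), 0.041, 1154)
```

```bash
python3 -m crank '[[[0,0,4],[0,0,0]],[[0,0,4],[0,0,0]],[[0,0,4],[0,0,0]],[[0,0,2.9],[0,0,0]],[[0,0,0],[0,0,0]]]'
python3 -m crank '[[[0,0,0],[0,0,0]],[[0,0,0],[0,0,0]],[[0,0,0],[0,0,0]],[[0,0,0],[0,0,0]],[[0,0,0],[0,0,0]]]' 4 60
python3 -m crank '[[[0,0,0],[0,0,0]],[[0,0,-4],[0,0,0]],[[0,0,-4],[0,0,0]],[[0,0,-4],[0,0,0]],[[0,0,0],[0,0,0]]]'
```

```text
clock: 12.25
tcp_pos: [0.4533, 0.0801, 0.0124]
orientation: [3.14, -0.002, -0.011]
contact_force: [-0.8, -0.2, 0.8]
grip_width: 0.0697
gripper_force: 0.0
clock: 12.75
tcp_pos: [0.4565, 0.0813, 0.017]
orientation: [-3.141, 0.001, -0.004]
contact_force: [-1.2, -1.0, 8.5]
grip_width: 0.0486
gripper_force: 62.9
clock: 13.25
tcp_pos: [0.4588, 0.0822, 0.1408]
orientation: [-3.139, 0.001, -0.015]
contact_force: [1.1, 1.2, -2.7]
grip_width: 0.0487
gripper_force: 64.0
```

```bash
python3 -m crank '[[[3.8,-2.5,0],[0,0,0]],[[3.8,-2.5,0],[0,0,0]],[[3.8,-2.5,0],[0,0,0]],[[3.9,-2.4,0],[0,0,0]],[[0,0,0],[0,0,0]]]'
python3 - <<'E'
from h import *
p,P,o=wcloud();cv2.imwrite("pics/w4.png",p[:,:,::-1]);print(o["tcp_pos"])
q=P.reshape(-1,3);q=q[(abs(q[:,2]-.047)<.004)&(abs(q[:,0]-.61)<.015)&(abs(q[:,1]-.18)<.085)]
for s in(q[q[:,1]<.18],q[q[:,1]>.18]): print(np.percentile(s[:,1],[2,50,98]),len(s))
E
python3 -m crank '[[[0,0,4],[0,0,0]],[[0,0,3],[0,0,0]],[[0,0,0],[0,0,0]]]'
```

```text
clock: 13.75
tcp_pos: [0.612, 0.1847, 0.1346]
orientation: [-3.138, -0.004, -0.004]
contact_force: [-0.7, -0.2, -3.3]
grip_width: 0.0485
gripper_force: 63.8
[0.61203484 0.18466019 0.13463846]
[0.10825469 0.11242627 0.11604384] 418
[0.24040422 0.24394176 0.24804629] 390
clock: 14.1
tcp_pos: [0.6035, 0.1777, 0.0607]
orientation: [3.137, -0.001, -0.016]
contact_force: [-0.9, -0.7, -3.2]
grip_width: 0.0483
gripper_force: 63.8
```

View pics/w4.png

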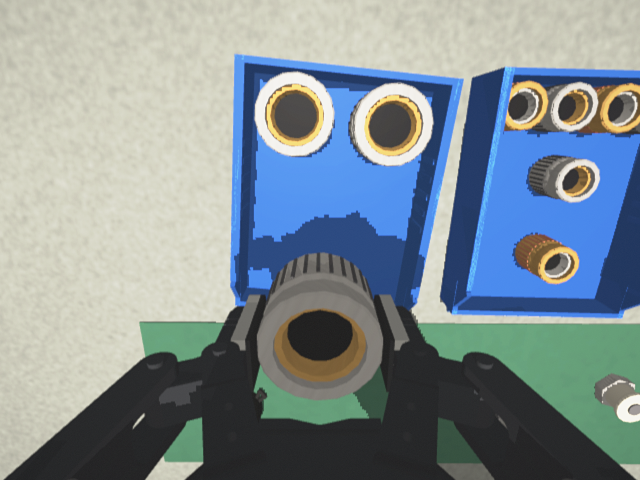

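The large coupling at (320,330) is centred between the large bin's walls, and both small ones stand in their bin at (578,180) and (555,263). Lowering.

```bash
python3 -m crank '[[[0,0,3],[0,0,0]],[[0,0,1],[0,0,0]],[[0,0,0.4],[0,0,0]],[[0,0,0.1],[0,0,0]],[[0,0,0],[0,0,0]]]'
python3 -m crank '[[[0,0,0.1],[0,0,0]],[[0,0,0],[0,0,0]],[[0,0,0],[0,0,0]]]'
```

```text
clock: 14.6
tcp_pos: [0.6091, 0.1805, 0.022]
orientation: [-3.141, 0.001, -0.002]
contact_force: [0.2, 0.1, -2.7]
grip_width: 0.0482
gripper_force: 63.8
clock: 14.9
tcp_pos: [0.6093, 0.1806, 0.0211]
orientation: [-3.141, 0.001, -0.003]
contact_force: [-1.1, 0.5, 4.8]
grip_width: 0.0485
gripper_force: 64.6
```

Force rose from −2.7 to +4.8 N: it is on the floor. Releasing.

```bash
python3 -m crank '[[[0,0,0],[0,0,0]],[[0,0,0],[0,0,0]],[[0,0,0],[0,0,0]],[[0,0,0],[0,0,0]],[[0,0,0],[0,0,0]]]' 6.5
python3 -m crank '[[[0,0,-4],[0,0,0]],[[0,0,-4],[0,0,0]],[[0,0,-4],[0,0,0]],[[0,0,-3],[0,0,0]],[[0,0,0],[0,0,0]]]'
python3 - <<'E'
from h import *
p,P,o=wcloud();print(o["tcp_pos"],near(P,.609,.18,.050,.03))
E
```

```text
clock: 15.4
tcp_pos: [0.6084, 0.1803, 0.0197]
orientation: [3.142, -0.0, -0.0]
contact_force: [0.1, -0.0, 0.2]
grip_width: 0.065
gripper_force: 0.0
clock: 15.9
tcp_pos: [0.6113, 0.1815, 0.1751]
orientation: [-3.139, 0.001, -0.013]
contact_force: [0.7, -0.2, -0.4]
grip_width: 0.065
gripper_force: 0.0
[0.61129799 0.1815042  0.17506922] (array([0.6089, 0.18  ]), 0.05, 1848)
```

```bash
python3 -m crank '[[[-2.95,3,0],[0,0,0]],[[-2.95,3,0],[0,0,0]],[[-2.95,3,0],[0,0,0]],[[-2.95,3,0],[0,0,0]],[[-2.95,3,0],[0,0,0]]]' 6 50
python3 -m crank '[[[-2.95,3,0],[0,0,0]],[[0,0,0],[0,0,0]],[[0,0,0],[0,0,0]]]'
python3 - <<'E'
from h import *
p,P,o=wcloud();print(o["tcp_pos"],o["orientation"],near(P,.431,0,.04),near(P,.453,-.097,.03))
E
```

```text
clock: 16.45
tcp_pos: [0.4586, 0.029, 0.1685]
orientation: [3.141, -0.0, -0.004]
contact_force: [0.4, -0.8, 0.8]
grip_width: 0.0598
gripper_force: 0.0
clock: 16.75
tcp_pos: [0.4305, -0.0003, 0.1691]
orientation: [3.141, -0.003, -0.002]
contact_force: [0.8, 0.3, -0.7]
grip_width: 0.0599
gripper_force: 0.0
[ 4.30488297e-01 -3.28067624e-04  1.69129463e-01] [ 3.14129140e+00 -2.91472753e-03 -1.92427920e-03] (array([ 0.4306, -0.0006]), 0.04, 1173) (array([ 0.4532, -0.0982]), 0.031, 1066)
```

```bash
python3 -m crank '[[[0,0,4],[0,0,0]],[[0,0,4],[0,0,0]],[[0,0,4],[0,0,0]],[[0,0,3.6],[0,0,0]],[[0,0,0],[0,0,0]]]'
python3 -m crank '[[[0,0,0],[0,0,0]],[[0,0,0],[0,0,0]],[[0,0,0],[0,0,0]],[[0,0,0],[0,0,0]],[[0,0,0],[0,0,0]]]' 3 50
python3 -m crank '[[[0,0,0],[0,0,0]],[[0,0,-4],[0,0,0]],[[0,0,-4],[0,0,0]],[[0,0,-4],[0,0,0]],[[0,0,0],[0,0,0]]]'
```

```text
clock: 17.3
tcp_pos: [0.4288, 0.0015, 0.0098]
orientation: [-3.141, -0.004, 0.013]
contact_force: [-0.7, 0.8, 0.0]
grip_width: 0.06
gripper_force: 0.0
clock: 17.8
tcp_pos: [0.4322, 0.0003, 0.0148]
orientation: [-3.142, 0.001, -0.003]
contact_force: [-1.4, -0.1, 6.9]
grip_width: 0.0388
gripper_force: 50.7
clock: 18.3
tcp_pos: [0.4348, 0.0006, 0.1385]
orientation: [-3.141, 0.001, -0.015]
contact_force: [-0.3, -0.3, -1.8]
grip_width: 0.0384
gripper_force: 51.2
```

```bash
python3 -m crank '[[[3.15,2.95,0],[0,0,0]],[[3.15,2.95,0],[0,0,0]],[[3.15,2.95,0],[0,0,0]],[[3.15,2.95,0],[0,0,0]],[[3.15,2.95,0],[0,0,0]]]'
python3 -m crank '[[[3.15,2.95,0],[0,0,0]],[[0,0,0],[0,0,0]],[[0,0,0],[0,0,0]]]'
python3 - <<'E'
from h import *
p,P,o=wcloud();cv2.imwrite("pics/w5.png",p[:,:,::-1]);print(o["tcp_pos"])
q=P.reshape(-1,3);q=q[(abs(q[:,2]-.047)<.004)&(abs(q[:,0]-.62)<.015)&(abs(q[:,1]+.177)<.085)]
for s in(q[q[:,1]<-.177],q[q[:,1]>-.177]): print(np.percentile(s[:,1],[2,50,98]),len(s))
E
```

```text
clock: 18.8
tcp_pos: [0.5892, -0.1485, 0.1326]
orientation: [-3.142, 0.0, 0.002]
contact_force: [0.1, 1.4, -1.0]
grip_width: 0.0385
gripper_force: 51.2
clock: 19.1
tcp_pos: [0.6197, -0.1774, 0.1321]
orientation: [-3.141, 0.003, 0.004]
contact_force: [-0.5, 1.1, -2.3]
grip_width: 0.0384
gripper_force: 51.3
[ 0.61966679 -0.1773742   0.1320937 ]
[-0.24676463 -0.24269064 -0.23928509] 418
[-0.11464042 -0.11106405 -0.10716499] 406
```

View pics/w5.png

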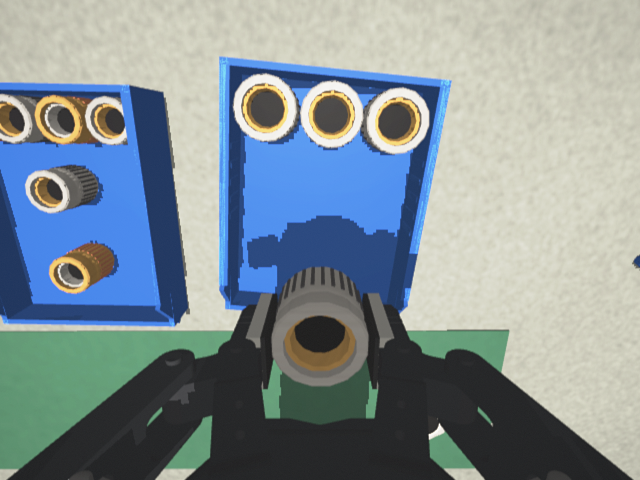

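The medium coupling at (320,330) is centred over the medium bin, whose row of three is at (330,113). Lowering.

```bash
python3 -m crank '[[[0,0,4],[0,0,0]],[[0,0,4],[0,0,0]],[[0,0,3],[0,0,0]],[[0,0,0.5],[0,0,0]],[[0,0,0],[0,0,0]]]'
python3 -m crank '[[[0,0,0.1],[0,0,0]],[[0,0,0],[0,0,0]],[[0,0,0],[0,0,0]]]'
```

```text
clock: 19.65
tcp_pos: [0.6189, -0.1749, 0.0182]
orientation: [-3.14, -0.002, 0.004]
contact_force: [-0.1, -0.5, -1.4]
grip_width: 0.0385
gripper_force: 54.6
clock: 19.95
tcp_pos: [0.6204, -0.1764, 0.0182]
orientation: [3.142, 0.0, 0.001]
contact_force: [-0.2, -0.3, -2.7]
grip_width: 0.0383
gripper_force: 54.6
```

```bash
python3 -m crank '[[[0,0,0.1],[0,0,0]],[[0,0,0],[0,0,0]],[[0,0,0],[0,0,0]]]'
python3 -m crank '[[[0,0,0],[0,0,0]],[[0,0,0],[0,0,0]],[[0,0,0],[0,0,0]],[[0,0,0],[0,0,0]],[[0,0,0],[0,0,0]]]' 6
python3 -m crank '[[[0,0,-4],[0,0,0]],[[0,0,-4],[0,0,0]],[[0,0,-4],[0,0,0]],[[0,0,-4],[0,0,0]],[[0,0,0],[0,0,0]]]'
python3 -m crank '[[[0,4,-2],[0,0,0]],[[0,4,-2],[0,0,0]],[[0,4,0],[0,0,0]],[[0,4,0],[0,0,0]],[[0,4,0],[0,0,0]]]'
python3 -m crank '[[[-3,4,0],[0,0,0]],[[-3,4,0],[0,0,0]],[[-3,3,0],[0,0,0]],[[0,0,0],[0,0,0]],[[0,0,0],[0,0,0]]]'
python3 - <<'E'
from h import *
p,d=optics.grab_frame("top");cv2.imwrite("pics/t9.png",p[:,:,::-1]);P=cloud("top",d)
for k,a in dict(large=(.609,.18,.05),med=(.62,-.176,.044),small=(.658,.009,.04),brass=(.596,.009,.04),cap=(.429,.262,.034),nip=(.452,-.096,.03),nut=(.431,-.275,.018)).items(): print(k,near(P,*a,.028))
E
```

```text
clock: 20.25
tcp_pos: [0.6207, -0.1767, 0.0172]
orientation: [3.142, -0.0, 0.001]
contact_force: [-0.3, 0.5, 1.5]
grip_width: 0.0385
gripper_force: 55.1
clock: 20.75
tcp_pos: [0.6204, -0.1767, 0.0168]
orientation: [-3.142, 0.0, -0.0]
contact_force: [0.4, -0.1, -0.2]
grip_width: 0.0601
gripper_force: 0.0
clock: 21.25
tcp_pos: [0.6241, -0.1775, 0.1835]
orientation: [3.139, -0.001, 0.017]
contact_force: [1.0, 0.9, 0.3]
grip_width: 0.0599
gripper_force: 0.0
clock: 21.75
tcp_pos: [0.6199, -0.3782, 0.2163]
orientation: [-3.141, 0.0, 0.001]
contact_force: [0.9, -0.7, 0.3]
grip_width: 0.0598
gripper_force: 0.0
clock: 22.25
tcp_pos: [0.5287, -0.4879, 0.216]
orientation: [-3.141, 0.005, 0.002]
contact_force: [1.5, 0.0, -0.0]
grip_width: 0.0598
gripper_force: 0.0
large (array([0.6073, 0.1829]), 0.051, 393)
med (array([ 0.6178, -0.1742]), 0.041, 263)
small (array([0.6568, 0.0108]), 0.031, 141)
brass (array([0.5947, 0.011 ]), 0.03, 142)
cap (array([0.4291, 0.2625]), 0.041, 338)
nip (array([ 0.4519, -0.0954]), 0.03, 227)
nut (array([ 0.4308, -0.2749]), 0.042, 375)
```

View pics/t9.png

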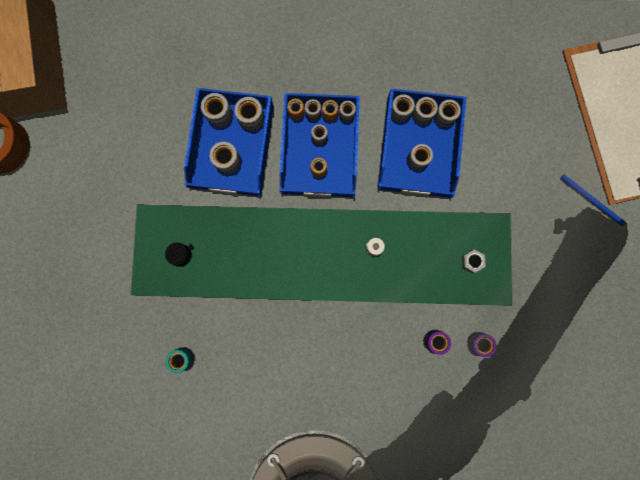

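All four couplings stand upright in their bins: large (223,156), small (319,134), brass (318,167) and medium (421,156). The dust cap, nipple and nut have not moved.

```bash
python3 -c "
from bench import r;print(r.hand_in())"
```

```text
the job is handed in; nothing more can be done
None
```

I handed the job in at about 22 s: the final top view shows all four couplings upright in their matching bins and the dust cap, nipple and nut unmoved; the hand-in call returned no verdict.

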